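# Nest the dosing beakers of the glue hopper and stow its level float

## Robot

A 6-joint arm with a two-finger parallel gripper is mounted at the origin on the work surface. World frame = base frame: x ahead of the robot, y to its left, z up, the work surface at z = 0. Lengths are in mm, angles in rad, forces in N, time in s.
With the tool pointing down it reaches from about 325 to 1000 mm from the base axis. Payload 5.1 kg.
Tool frame: the origin (TCP) lies on the centre line of the jaws, within the pads' length; the fingertips stand 14 mm ahead of it and the grasp point (between the pads) lies 5 mm behind it; z points along the fingers, y is the line along which they close (so a half turn about z gives the same grasp; the last joint's range is limited). The gripper opens to 85 mm and grips with 20 to 120 N. Pads are 22 mm wide; open, the fingers measure 114 mm over their backs; the gripper's body (76 mm by 85 mm) begins 54 mm behind the grasp point. The pads swing forward as they close: fully open they stand 13 mm farther back than shut.
Start: joints at [-1.342, 0.124, 1.65, -0, 1.367, -0.083], TCP at [199.369, -618.657, 245.322] pointing down, gripper open.
Joint ranges: [-2.61, 2.61], [-1.02, 2.33], [0.03, 2.71], [-1.35, 4.49], [0.32, 2.68], [-2.91, 2.91]. Speed limits (rad/s): [2.57, 2.57, 3.14, 3.14, 3.14, 3.14].

## Interface

Orientations are given as a unit quaternion [w, x, y, z].
In Python, from plant import * gives the robot as it stands.
- The arm moves only by the shell command python3 -m handwheel 'ROWS' [OPENING] [FORCE]. ROWS is JSON, a list of rows, each a list of 2 entries, a list of its own where there are three numbers: the shift along the tool's x, y, z in cm, then the turn, a rotation vector about the tool's x, y, z in rad. In form: [[[x, y, z], [rx, ry, rz]], ...]. A call has 1 to 10 rows; each row is the pose to reach, as a shift and turn from the pose commanded when the call began, along the tool's axes at that moment; what a row does not reach only later rows make up. A row lasts 1/10 s, in which the tool goes at most 50 mm and 8.59 degrees, less where a joint would pass 70% of its speed; a pose out of reach is approached as far as the arm can. A call with a gripper value outside its range is refused whole. OPENING is the opening, from -1 (shut) to 1 (fully open), set as the call begins (- or left out, the last holds). The fingers move at their own pace and stop on an object; FORCE is the grip in N (left out, the last holds). Time passes only in rows, so rows that repeat a pose let the fingers close. It gives the time, the measured TCP pose, the force, the opening and the grip force at its end, in the units of the state.
- observe(): the state, without advancing time (a new reading comes with each control period).
- read_camera(name): name is "scene" or "top" or "wrist"; returns the picture (480x640x3 uint8, red, green, blue); there is no depth.
- calibration(name): a dict with "K" (3x3 intrinsics, pixels), "T" (4x4, takes a point from camera to world coordinates). Camera axes: x right, y down, z forward; pixel columns grow to the right and rows downward; lengths in mm; the calibration is good to about 2 mm. A picture is of the moment at which its call begins: read the wrist's pose just before it. calibration takes no time and is no camera call; for the wrist camera it gives the pose at the moment of the call.
- sign_off(): hands the job in; it is judged then, once.
The state is a dict: "t": time; "joint_positions": joint angles; "dq": joint speeds; "joint_efforts": joint torques, N m; "ee_pos": TCP position; "eef_rot": TCP orientation; "force": force on the tool from outside, world axes, zero at the start; "moment": the same for the moment, N m; "finger_gap": finger opening in mm; "finger_force": force on a finger pad.
Only numpy, scipy, OpenCV 4.12 (cv2) and the standard library are available. Lean on these libraries where they do the work, as an engineer would, in place of code of your own. Each camera call takes 0.05 s, during which the arm holds its last target. There are 200 camera calls.

## Task

Put the glue hopper's dosing set away: leaving the large steel beaker standing where it is, nest the medium beaker in it and the small one in the medium, each upright and hanging fully home with its flange on the rim below. Stand the level float, ball end down, on the floor of the small beaker. Lower the beakers and the float gently, never letting them drop, and do not shift the other things on the bench.

Things in the scene. Friction and masses are not known exactly. Their poses are not given: they have to be found in the camera images.
- large_beaker: Largest of three open round plain steel beakers: tapered lower part, flange ring, straight collar up to the rim. Height 84 mm, wall 3, inner floor at 4; base radius 31, collar outer radius 39.5, mouth inner radius 36.5; flange radius 44.5, from 50 to 53 mm height. 0.34 kg, loose; stays where it stands. Origin: centre of underside, z up its axis.
- medium_beaker: Middle beaker, same shape. Height 82 mm, wall 3, inner floor at 4; base radius 26, collar outer radius 34 (68 wide to grip), mouth inner radius 31; flange radius 39, from 48 to 51 mm height, collar from there to the rim. 0.2 kg. Fully home, its flange rests on the large rim, its origin 36 mm above the large one's. Origin: centre of underside, z up its axis.
- small_beaker: Smallest beaker, same shape. Height 80 mm, wall 3, inner floor at 4; base radius 21, collar outer radius 28.5 (57 wide to grip), mouth inner radius 25.5; flange radius 33.5, from 46 to 49 mm height, collar from there to the rim. 0.14 kg. Fully home, its flange rests on the medium rim, its origin 36 mm above the medium one's. Origin: centre of underside, z up its axis.
- float: Level float: a grey rounded ball end of radius 16 mm (0 to 30 mm height) with a small flat foot, and a straight steel stem of 12 mm diameter above it up to 120 mm height; 60 g. It starts upright in the dish. Origin: centre of its foot, z up along the stem.
- dish: Shallow black round dish, fixed, outer radius 31, 14 mm high, floor at 5 mm, holding the float at the start. Origin: centre of its underside.
- regulator: Bystander, fixed: compressed-air regulator, an upright column 166 mm tall, within 40 mm radius (gauge towards -x). Origin: centre of its underside.
- jar: Bystander, loose: amber jar with white cap, radius 29, height 90 mm. Origin: centre of its underside.
- can: Bystander, loose: steel can, closed, radius 28, height 85 mm. Origin: centre of its underside.
- bolt_bin: Bystander, loose: small blue open bin of bolts, 75 x 60 mm, 40 mm high. Origin: centre of its underside.
- roller: Bystander, loose: black rubber pressure roller standing on end, radius 18, with axle stub 75 mm high. Origin: centre of its underside.
- sensor: Bystander, fixed: proximity sensor, an upright metal rod on a round foot, 70 mm tall, foot radius 18, nuts radius 13 mm. Origin: centre of its underside.
- spanner: Bystander, loose: spanner 140 mm long lying flat. Origin: middle of its underside; x along it.

How it is judged:
By the outcome, as a careful person would: the job done as asked, in the order asked, and still so for the second after the job is handed in, with the robot touching nothing.
It also fails if it takes over 72 s, if anything falls off the work surface, if the arm or the gripper's body presses on something with over 40 N, if the wrist force passes 120 N, or if a joint passes its speed limit or range.

## Working session

There is one attempt and no reset: what is moved stays moved. The work goes in short steps, Python scripts to look and compute and a shell command to move; the robot and the scene stay as the last step left them, time stands still between calls to the robot, and variables do not carry over. Pictures are saved under pics/ and viewed, at most 10 in all, crops included, and the job is handed in when it is done.

```bash
mkdir -p pics; ls
python3 - <<'E'
from plant import *
import cv2
s=observe(); print({k:s[k] for k in ("t","ee_pos","eef_rot","finger_gap","force")})
for n in("scene","top"):
    im=read_camera(n); cv2.imwrite(f"pics/{n}0.png",im[:,:,::-1]); c=calibration(n); print(n,c["K"],c["T"])
E
```

```text
pics
{'t': 0.0, 'ee_pos': array([ 199.21350684, -618.1025853 ,  244.03544466]), 'eef_rot': array([-1.05504335e-03,  9.87874453e-01,  1.55251229e-01, -8.99671582e-05]), 'finger_gap': 85.57756914887077, 'force': array([-0.01236254, -0.12993286, -0.27115116])}
scene [[497.64322392   0.         307.77819418]
 [  0.         497.64322392 232.25124029]
 [  0.           0.           1.        ]] [[ 8.84192753e-01  3.02526299e-01 -3.55922765e-01  9.13713235e+02]
 [ 4.67107290e-01 -5.66525396e-01  6.78866522e-01 -6.11602015e+02]
 [ 3.73569125e-03 -7.66502977e-01 -6.42229890e-01  6.86990543e+02]
 [ 0.00000000e+00  0.00000000e+00  0.00000000e+00  1.00000000e+00]]
top [[517.25438858   0.         322.52943673]
 [  0.         517.25438858 234.62705836]
 [  0.           0.           1.        ]] [[-1.83125832e-02 -9.85960337e-01  1.65972477e-01  4.12270419e+02]
 [-9.99831048e-01  1.83222830e-02 -1.47280397e-03  6.35673708e+01]
 [-1.58886839e-03 -1.65971407e-01 -9.86129285e-01  9.88915374e+02]
 [ 0.00000000e+00  0.00000000e+00  0.00000000e+00  1.00000000e+00]]
```

View pics/scene0.png

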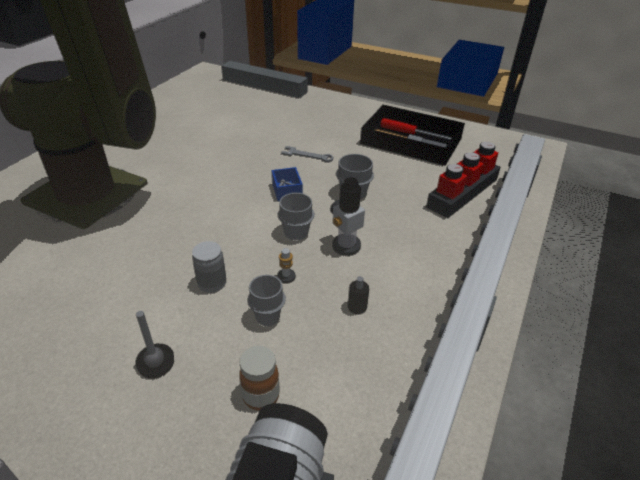

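View pics/top0.png

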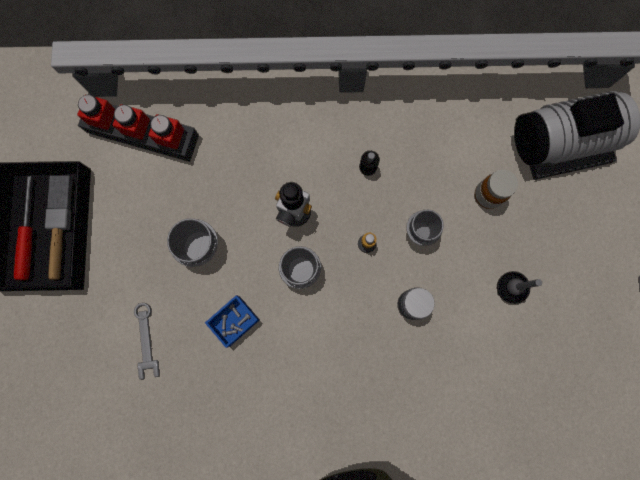

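The scene view shows the large beaker at about (355,175), medium (296,217), small (266,300), and float/dish (153,355). In the top view they are at (192,242), (300,267), (425,229) and (514,288). The regulator stands just beside the medium beaker. I'll enlarge these for rim positions.

Run:
```python
import cv2,numpy as np
def mk(f,cs,out,h=50,w=66,s=6):
    im=cv2.imread(f); t=[]
    for u,v in cs:
        c=im[v-h//2:v+h//2,u-w//2:u+w//2]; c=cv2.resize(c,None,fx=s,fy=s,interpolation=cv2.INTER_CUBIC); c=cv2.convertScaleAbs(c,alpha=1.6)
        for k in range(0,w,10):
            cv2.line(c,(k*s,0),(k*s,5),(0,255,255)); cv2.putText(c,str(u-w//2+k),(k*s,15),0,.35,(0,255,255))
        for k in range(0,h,10):
            cv2.line(c,(0,k*s),(5,k*s),(0,255,255)); cv2.putText(c,str(v-h//2+k),(6,k*s+4),0,.35,(0,255,255))
        t.append(c)
    cv2.imwrite(out,np.vstack([np.hstack(t[:2]),np.hstack(t[2:])]))
mk("pics/top0.png",[(195,245),(300,268),(425,230),(523,286)],"pics/topc.png")
mk("pics/scene0.png",[(356,175),(296,212),(266,295),(152,345)],"pics/scenec.png",h=74,w=66,s=4)
```

```text
(no output)
```

View pics/topc.png

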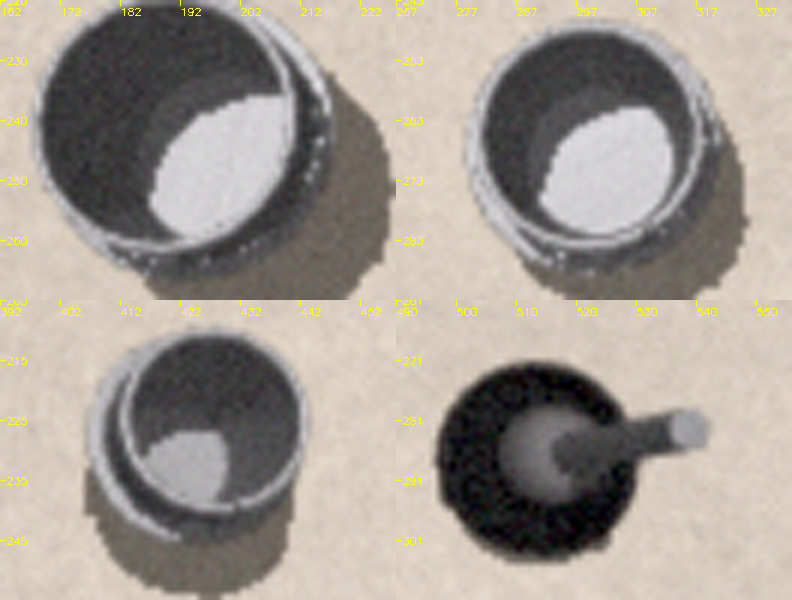

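View pics/scenec.png

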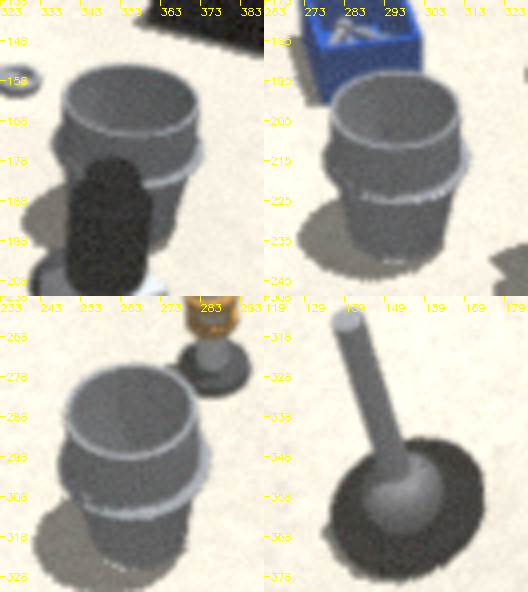

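```bash
cat > h.py <<'E'
import numpy as np
from scipy.optimize import least_squares
from plant import *
C={n:calibration(n) for n in("top","scene")}
def proj(P,c):
    T=c["T"]; p=(np.asarray(P,float)-T[:3,3])@T[:3,:3]; q=p@c["K"].T; return q[:,:2]/q[:,2:]
def ext(x,y,z,r,c):
    a=np.linspace(0,2*np.pi,180); q=proj(np.c_[x+r*np.cos(a),y+r*np.sin(a),z+0*a],c)
    return np.r_[q.min(0),q.max(0)]   # l,t,r,b
def fit(z,r,meas):
    f=lambda p:np.concatenate([ext(*p,z,r,C[n])-m for n,m in meas.items()])
    s=least_squares(f,[550,0]); return s.x,s.fun
E
python3 - <<'E'
from h import *
np.set_printoptions(precision=1,suppress=True)
M={"large":(84,39.5,dict(top=[168,219.5,210.7,261.7],scene=[338.5,154,372.5,172])),
"medium":(82,34,dict(top=[280.8,246.7,318.7,284.3],scene=[279.5,192.5,312,212])),
"small":(80,28.5,dict(top=[412.3,210.3,443.3,240],scene=[249.5,275,282,298.5])),
"dish":(14,31,dict(top=[496.8,271,530.3,304.7])),
"tip":(120,6,dict(top=[535.7,279.3,541.7,285.3],scene=[136,311,144,317]))}
for k,(z,r,m) in M.items():
    print(k,*fit(z,r,m))
    for n in m: print("   ",n,fit(z,r,{n:m[n]})[0])
def ray(u,v,z):
    c=C["top"]; d=c["T"][:3,:3]@np.linalg.solve(c["K"],[u,v,1]); o=c["T"][:3,3]; return o+d*(z-o[2])/d[2]
for n,u,v,z in [("reg",291,192,166),("sensor",370,240,70),("jar",501,186,90),("can",419,303,85),("bin",233,321,40),("roller",371,157,75)]: print(n,ray(u,v,z)[:2])
for n in("wrist",): c=calibration(n); print(c["K"],c["T"])
E
```

```text
large [558.8 297.6] [-0.6 -1.1  1.4  0.8 -0.3 -1.3  0.5 -0.7]
    top [558.6 298.3]
    scene [560.2 293.6]
medium [511.  102.9] [-0.1 -0.6  0.6  0.3 -0.4 -0.7  0.4 -0.4]
    top [510.8 103.3]
    scene [511.8 101.4]
small [ 580. -127.] [-0.  -1.3  0.9  0.3 -0.9 -1.4  0.5 -0.3]
    top [ 579.1 -126.2]
    scene [ 581.2 -128.4]
dish [ 468.5 -294.6] [ 0.2  0.3 -0.2 -0.3]
    top [ 468.5 -294.6]
tip [ 469.8 -297.3] [-1.3 -0.  -0.1  1.1 -0.1  0.9  0.3  1.1]
    top [ 470.8 -298.6]
    scene [ 468.3 -295.9]
reg [622.4 112.6]
sensor [555.5 -23. ]
jar [ 645.9 -258.7]
can [ 441.2 -102.7]
bin [416.5 227.1]
roller [709.1 -29.5]
[[393.8   0.  323.8]
 [  0.  393.8 236.5]
 [  0.    0.    1. ]] [[   0.3   -0.9   -0.3  262.8]
 [  -1.    -0.3   -0.1 -599. ]
 [  -0.     0.3   -1.   373.8]
 [   0.     0.     0.     1. ]]
```

```bash
python3 -m handwheel '[[[25.9,-29.6,0],[0,0,0.312]],[[25.9,-29.6,0],[0,0,0.312]],[[25.9,-29.6,0],[0,0,0.312]],[[25.9,-29.6,0],[0,0,0.312]],[[25.9,-29.6,0],[0,0,0.312]],[[25.9,-29.6,0],[0,0,0.312]],[[25.9,-29.6,0],[0,0,0.312]],[[25.9,-29.6,0],[0,0,0.312]],[[25.9,-29.6,0],[0,0,0.312]]]' 1 30
```

```text
t: 1.0
ee_pos: [356.2, -253.5, 244.9]
eef_rot: [-0.001, 1.0, 0.003, 0.0]
force: [-0.8, -0.7, 0.1]
finger_gap: 85.8
finger_force: 0.0
```

```bash
python3 -m handwheel '[[[15.6,-36,0],[0,0,0]],[[15.6,-36,0],[0,0,0]],[[15.6,-36,0],[0,0,0]],[[15.6,-36,0],[0,0,0]],[[15.6,-36,0],[0,0,0]],[[15.6,-36,0],[0,0,0]],[[15.6,-36,0],[0,0,0]],[[15.6,-36,0],[0,0,0]],[[15.6,-36,0],[0,0,0]],[[15.6,-36,0],[0,0,0]]]'
cat > w.py <<'E'
import sys,cv2
from h import *
s=observe(); c=calibration("wrist"); im=read_camera("wrist"); n=sys.argv[1]
np.savez(f"pics/{n}.npz",T=c["T"],K=c["K"],p=s["ee_pos"],q=s["eef_rot"])
print(s["t"],s["ee_pos"].round(1),s["eef_rot"].round(4),c["T"][:3,3].round(1))
cv2.imwrite(f"pics/{n}.png",cv2.convertScaleAbs(im[:,:,::-1],alpha=1.4))
E
python3 w.py wm
```

```text
t: 2.0
ee_pos: [511.2, 102.6, 244.6]
eef_rot: [0.0, 1.0, 0.001, -0.001]
force: [-0.5, -0.1, -0.6]
finger_gap: 85.2
finger_force: 0.0
2.0 [511.2 102.6 244.6] [ 4.e-04  1.e+00  7.e-04 -8.e-04] [578.1 101.8 374. ]
```

View pics/wm.png

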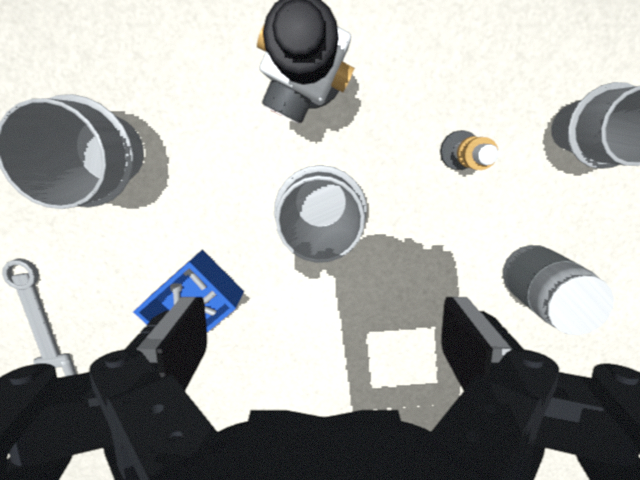

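The wrist view shows the medium rim centred at about (321,216), the large one at (52,153) on the left, the small one at the right edge, and the regulator at (302,40). I'll enlarge the medium and large rims.

Run:
```python
import cv2,numpy as np
im=cv2.imread("pics/wm.png"); t=[]
for u0,v0 in [(0,85),(265,157)]:
    c=im[v0:v0+135,u0:u0+135] if u0==0 else im[v0:v0+135,u0:u0+120]
    c=cv2.resize(c,None,fx=4,fy=4,interpolation=cv2.INTER_CUBIC)
    if u0: c=c[:,:260*2-260]if 0 else c
    t.append((c,u0,v0))
t[0]=(t[0][0],0,85)
out=np.hstack([cv2.resize(im[85:225,0:110],None,fx=4,fy=4,interpolation=cv2.INTER_CUBIC),np.pad(cv2.resize(im[157:277,270:360+15],None,fx=4,fy=4,interpolation=cv2.INTER_CUBIC),((0,80),(0,0),(0,0)))])[:,:800]
for x in range(0,440,40): cv2.putText(out,str(x//4),(x,10),0,.35,(0,0,255)); cv2.line(out,(x,0),(x,560),(0,0,255) if 0 else (90,160,90),1)
for x in range(440,800,40): cv2.putText(out,str(270+(x-440)//4),(x,10),0,.35,(0,0,255)); cv2.line(out,(x,0),(x,560),(90,160,90),1)
for y in range(0,560,40): cv2.putText(out,str(85+y//4),(0,y+10),0,.35,(0,0,255)); cv2.putText(out,str(157+y//4),(442,y+10),0,.35,(0,0,255)); cv2.line(out,(0,y),(800,y),(90,160,90),1)
cv2.imwrite("pics/wmc.png",out); print(out.shape)
```

```text
(560, 800, 3)
```

View pics/wmc.png

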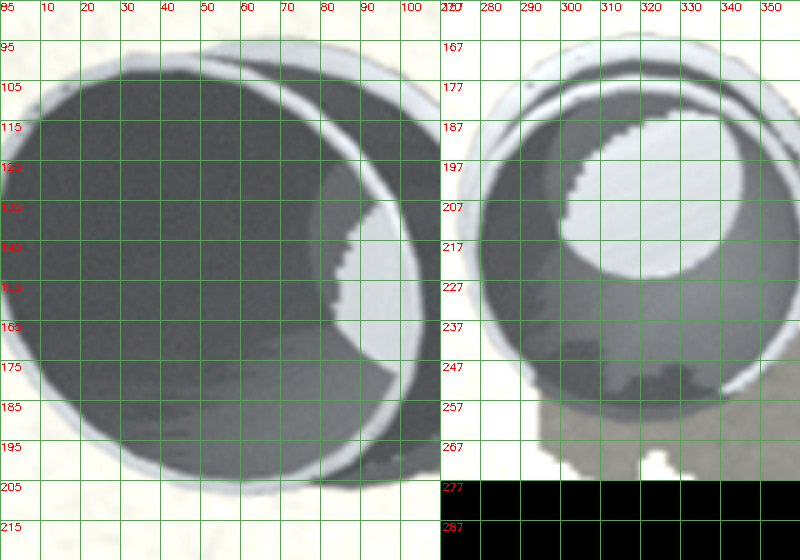

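The medium's inner rim spans about u 280–361, v 180–259. The large one's spans about u 1–103, v 102–205. I'll refine numerically by fitting the rim ring in all three pictures.

```bash
cat > rim.py <<'E'
import cv2
from h import *
from scipy.optimize import minimize
def rimfit(img,c,x0,z,ri,ro):
    g=cv2.GaussianBlur(cv2.cvtColor(img,cv2.COLOR_BGR2GRAY).astype(np.float32),(0,0),.7)
    a=np.linspace(0,2*np.pi,240,endpoint=False)
    def smp(x,y,r):
        q=proj(np.c_[x+r*np.cos(a),y+r*np.sin(a),z+0*a],c).astype(np.float32)
        ok=(q[:,0]>1)&(q[:,0]<638)&(q[:,1]>1)&(q[:,1]<478)
        return cv2.remap(g,q[:,0],q[:,1],cv2.INTER_LINEAR).ravel(),ok
    def f(p):
        m,ok=smp(*p,(ri+ro)/2); n,_=smp(*p,ri-2.5); return -np.clip(m-n,-40,40)[ok].mean()
    best=min(((f([x0[0]+i,x0[1]+j]),i,j) for i in range(-8,9) for j in range(-8,9)))
    r=minimize(f,[x0[0]+best[1],x0[1]+best[2]],method="Nelder-Mead"); return r.x,-r.fun
B={"large":([559,297],84,36.5,39.5),"medium":([511,103],82,31,34),"small":([580,-127],80,25.5,28.5)}
E
python3 - <<'E'
from rim import *
d=np.load("pics/wm.npz"); W=dict(K=d["K"],T=d["T"])
for k,b in B.items():
    for n,f,c in [("top","top0",C["top"]),("scene","scene0",C["scene"]),("wrist","wm",W)]:
        x,s=rimfit(cv2.imread(f"pics/{f}.png"),c,*b); print(k,n,x.round(1),round(s,1))
E
```

```text
large top [561.5 301.6] 26.5
large scene [558.  297.6] 25.1
large wrist [559.1 300.9] 34.3
medium top [511.8 105.4] 25.7
medium scene [511.6 103. ] 16.2
medium wrist [510.5 103.3] 35.1
small top [ 581.9 -126.2] 29.2
small scene [ 578.6 -127.3] 29.0
small wrist [ 579. -128.] 40.0
```

```bash
python3 -m handwheel '[[[0,-0.1,4],[0,0,0]],[[0,-0.1,8],[0,0,0]],[[0,-0.1,12],[0,0,0]],[[0,-0.1,15],[0,0,0]],[[0,-0.1,16.5],[0,0,0]],[[0,-0.1,17.4],[0,0,0]],[[0,-0.1,17.9],[0,0,0]],[[0,-0.1,17.9],[0,0,0]]]' 
python3 -m handwheel '[[[0,0,0],[0,0,0]],[[0,0,0],[0,0,0]],[[0,0,0],[0,0,0]],[[0,0,0],[0,0,0]],[[0,0,0],[0,0,0]],[[0,0,0],[0,0,0]],[[0,0,0],[0,0,0]],[[0,0,0],[0,0,0]]]' 0.2 40
```

```text
t: 2.85
ee_pos: [511.8, 103.2, 67.1]
eef_rot: [-0.0, 1.0, -0.0, 0.001]
force: [0.7, 0.6, -0.1]
finger_gap: 85.0
finger_force: 0.0
t: 3.65
ee_pos: [512.7, 103.8, 68.5]
eef_rot: [-0.0, 1.0, 0.0, 0.002]
force: [-0.5, 0.3, 6.3]
finger_gap: 67.7
finger_force: 45.1
```

```bash
python3 -m handwheel '[[[0,0,-0.3],[0,0,0]],[[0,0,-1],[0,0,0]],[[0,0,-2.5],[0,0,0]],[[0,0,-4.5],[0,0,0]],[[0,0,-6.5],[0,0,0]],[[0,0,-8.5],[0,0,0]],[[0,0,-10.5],[0,0,0]],[[0,0,-12],[0,0,0]],[[0,0,-13],[0,0,0]],[[0,0,-13],[0,0,0]]]' 
python3 -m handwheel '[[[0.4,-1.5,0],[0,0,0]],[[1.2,-5,0],[0,0,0]],[[2,-8,0],[0,0,0]],[[3,-11,0],[0,0,0]],[[3.5,-14,0],[0,0,0]],[[4.2,-17,0],[0,0,0]],[[4.7,-19,0],[0,0,0]],[[4.8,-19.6,0],[0,0,0]],[[4.8,-19.6,0],[0,0,0]]]'
python3 w.py wl
```

```text
t: 4.65
ee_pos: [512.1, 103.6, 198.4]
eef_rot: [-0.0, 1.0, -0.0, 0.002]
force: [0.3, -1.3, -0.9]
finger_gap: 67.5
finger_force: 45.4
t: 5.55
ee_pos: [558.5, 300.4, 194.6]
eef_rot: [0.001, 1.0, 0.001, -0.001]
force: [-0.1, -0.2, -1.8]
finger_gap: 67.4
finger_force: 45.6
5.55 [558.5 300.4 194.6] [ 6.0e-04  1.0e+00  7.0e-04 -1.2e-03] [625.5 299.6 324.1]
```

View pics/wl.png

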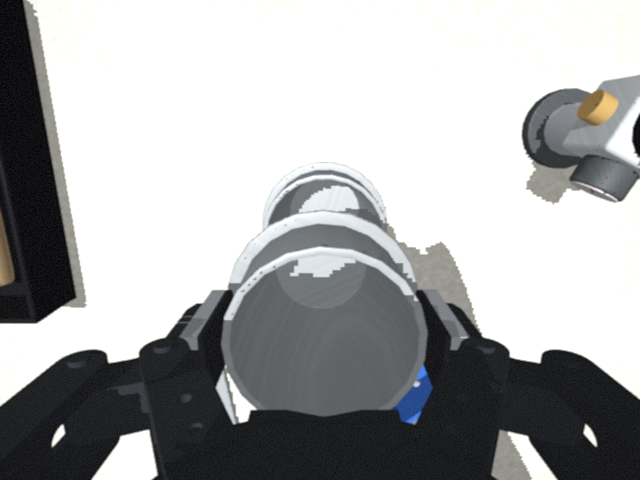

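The held medium beaker (rim spanning u 222–427, far edge v≈247) is centred sideways over the large one behind it (rim u 264–385, far edge v≈176). Next I need the fore-aft offset from the far-edge profiles.

Run:
```python
from rim import *
d=np.load("pics/wl.npz"); W=dict(K=d["K"],T=d["T"])
im=cv2.imread("pics/wl.png"); g=im[:,318:331].mean((1,2)); print(list(enumerate(g[155:262].round().astype(int),155)))
v=lambda X,z,r:proj([[X+r,300.,z]],W)[0,1]
print("large rim out/in",[v(559,84,r).round(1) for r in(39.5,36.5)],"flange",v(559,53,44.5).round(1))
print("med rim out/in",[v(559,z,r).round(1) for z in (210,213) for r in(34,31)],"flange",[v(559,z-31,39).round(1) for z in (210,213)])
print(v(560,84,39.5)-v(559,84,39.5),v(560,212,34)-v(559,212,34))
```

```text
[(155, np.int64(255)), (156, np.int64(255)), (157, np.int64(255)), (158, np.int64(255)), (159, np.int64(255)), (160, np.int64(255)), (161, np.int64(253)), (162, np.int64(225)), (163, np.int64(249)), (164, np.int64(255)), (165, np.int64(255)), (166, np.int64(253)), (167, np.int64(249)), (168, np.int64(244)), (169, np.int64(223)), (170, np.int64(152)), (171, np.int64(112)), (172, np.int64(115)), (173, np.int64(119)), (174, np.int64(157)), (175, np.int64(230)), (176, np.int64(255)), (177, np.int64(253)), (178, np.int64(222)), (179, np.int64(181)), (180, np.int64(135)), (181, np.int64(121)), (182, np.int64(123)), (183, np.int64(122)), (184, np.int64(122)), (185, np.int64(122)), (186, np.int64(124)), (187, np.int64(131)), (188, np.int64(162)), (189, np.int64(192)), (190, np.int64(212)), (191, np.int64(235)), (192, np.int64(240)), (193, np.int64(241)), (194, np.int64(241)), (195, np.int64(241)), (196, np.int64(240)), (197, np.int64(240)), (198, np.int64(239)), (199, np.int64(239)), (200, np.int64(239)), (201, np.int64(238)), (202, np.int64(238)), (203, np.int64(238)), (204, np.int64(238)),
[... 798 characters left out ...]
 np.int64(119)), (242, np.int64(120)), (243, np.int64(117)), (244, np.int64(111)), (245, np.int64(112)), (246, np.int64(145)), (247, np.int64(213)), (248, np.int64(252)), (249, np.int64(253)), (250, np.int64(244)), (251, np.int64(234)), (252, np.int64(224)), (253, np.int64(216)), (254, np.int64(214)), (255, np.int64(220)), (256, np.int64(227)), (257, np.int64(229)), (258, np.int64(228)), (259, np.int64(228)), (260, np.int64(227)), (261, np.int64(227))]
large rim out/in [np.float64(174.2), np.float64(179.2)] flange 161.6
med rim out/in [np.float64(239.9), np.float64(249.5), np.float64(242.7), np.float64(252.5)] flange [np.float64(204.3), np.float64(205.9)]
-1.662040994578092 -3.24883539576399
```

```bash
python3 -m handwheel '[[[0.15,0,0.5],[0,0,0]],[[0.15,0,1.5],[0,0,0]],[[0.15,0,3],[0,0,0]],[[0.15,0,4.5],[0,0,0]],[[0.15,0,6],[0,0,0]],[[0.15,0,7],[0,0,0]],[[0.15,0,8],[0,0,0]],[[0.15,0,8.5],[0,0,0]],[[0.15,0,8.5],[0,0,0]]]' 
python3 -m handwheel '[[[0,0,0.2],[0,0,0]],[[0,0,0.4],[0,0,0]],[[0,0,0.6],[0,0,0]],[[0,0,0.6],[0,0,0]]]'
```

```text
t: 6.5
ee_pos: [560.2, 299.3, 110.3]
eef_rot: [0.0, 1.0, -0.0, -0.001]
force: [0.8, 0.2, -1.8]
finger_gap: 67.5
finger_force: 45.6
t: 6.9
ee_pos: [560.6, 299.5, 105.3]
eef_rot: [-0.0, 1.0, -0.0, -0.0]
force: [0.9, -0.3, -2.5]
finger_gap: 67.7
finger_force: 45.6
```

```bash
python3 -m handwheel '[[[0,0,0.1],[0,0,0]],[[0,0,0.2],[0,0,0]],[[0,0,0.2],[0,0,0]]]';  python3 -m handwheel '[[[0,0,0.1],[0,0,0]],[[0,0,0.1],[0,0,0]]]'
```

```text
t: 7.2
ee_pos: [561.2, 299.5, 104.9]
eef_rot: [0.0, 1.0, -0.0, 0.001]
force: [-2.1, -2.7, 4.8]
finger_gap: 67.5
finger_force: 46.1
t: 7.4
ee_pos: [561.6, 299.4, 104.8]
eef_rot: [0.0, 1.0, -0.0, 0.001]
force: [-3.8, -2.7, 9.1]
finger_gap: 67.5
finger_force: 46.4
```

```bash
python3 -m handwheel '[[[-0.1,0.05,0],[0,0,0]],[[-0.1,0.05,0.05],[0,0,0]],[[-0.1,0.05,0.05],[0,0,0]]]';  python3 w.py wn
python3 - <<'E'
from rim import *
d=np.load("pics/wn.npz"); W=dict(K=d["K"],T=d["T"]); im=cv2.imread("pics/wn.png")
print(calibration("top")["T"][2,3],observe()["moment"])
cv2.imwrite("pics/wn2.png",im)
E
```

```text
t: 7.7
ee_pos: [561.2, 299.3, 104.8]
eef_rot: [-0.0, 1.0, -0.0, 0.002]
force: [-3.0, -1.8, 8.2]
finger_gap: 67.7
finger_force: 46.5
7.7 [561.2 299.3 104.8] [-4.0e-04  1.0e+00 -0.0e+00  1.8e-03] [627.4 298.2 234.6]
988.915373891379 [-0.61086549  0.40169932 -0.08041513]
```

View pics/wn.png

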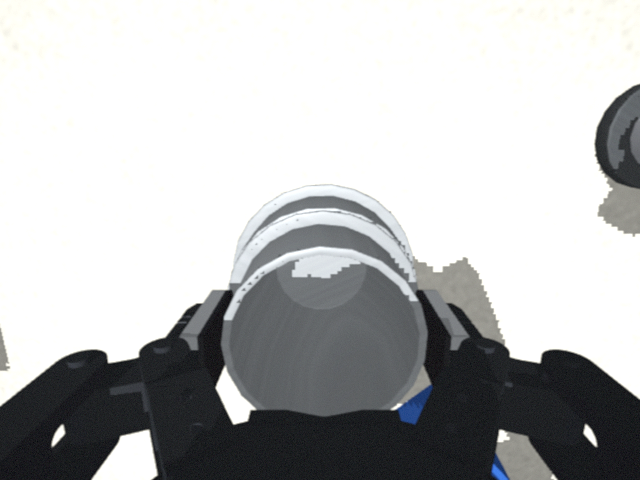

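The medium's flange (v≈211) sits directly on the large rim (v≈209), so it looks home. Releasing it.

```bash
python3 -m handwheel '[[[0,0,0],[0,0,0]],[[0,0,0],[0,0,0]],[[0,0,0],[0,0,0]],[[0,0,0],[0,0,0]],[[0,0,0],[0,0,0]]]' 1; python3 -m handwheel '[[[0,0,-1],[0,0,0]],[[0,0,-3],[0,0,0]],[[0,0,-7],[0,0,0]],[[0,0,-11],[0,0,0]],[[0,0,-14],[0,0,0]],[[0,0,-14],[0,0,0]]]'; python3 w.py wo
python3 - <<'E'
from rim import *
d=np.load("pics/wo.npz"); W=dict(K=d["K"],T=d["T"]); im=cv2.imread("pics/wo.png")
for z in (115,118,121,125): print(z,*rimfit(im,W,[559,300],z,31,34))
for n in("top","scene"):
    im=read_camera(n)[:,:,::-1].copy(); cv2.imwrite(f"pics/{n}1.png",im); print(n,*rimfit(im,C[n],[559,300],118,31,34))
E
```

```text
t: 8.25
ee_pos: [559.6, 298.9, 101.5]
eef_rot: [0.0, 1.0, -0.0, -0.0]
force: [0.4, -0.6, -0.2]
finger_gap: 85.5
finger_force: 0.0
t: 8.85
ee_pos: [562.4, 300.2, 249.8]
eef_rot: [-0.002, 1.0, -0.0, 0.006]
force: [-0.4, 0.4, 0.2]
finger_gap: 85.5
finger_force: 0.0
8.85 [562.4 300.2 249.8] [-2.4e-03  1.0e+00 -1.0e-04  5.6e-03] [627.7 298.6 380.1]
115 [558.30272456 297.59642727] 32.37137222290039
118 [558.75888601 297.75317145] 35.47812271118164
121 [559.66310143 298.07616639] 37.517398834228516
125 [560.65920624 298.49409199] 37.938053131103516
top [563.86280781 317.83109189] 9.263964653015137
scene [557.94030598 296.0186343 ] 17.538965225219727
```

```bash
python3 w.py wo2
python3 - <<'E'
from rim import *
d=np.load("pics/wo2.npz"); W=dict(K=d["K"],T=d["T"]); im=cv2.imread("pics/wo2.png")
for z in (112,115,118,121,125,130): print(z,*rimfit(im,W,[559,300],z,31,34))
d=np.load("pics/wm.npz"); W=dict(K=d["K"],T=d["T"]); im=cv2.imread("pics/wm.png")
for z in (79,82,85,88): print(z,*rimfit(im,W,[511,103],z,31,34))
E
```

```text
9.0 [559.4 298.8 241.5] [ 1.e-04  1.e+00 -1.e-04 -3.e-04] [626.2 297.9 371.1]
112 [558.20791043 298.01239518] 27.821014404296875
115 [558.27979455 297.63512364] 31.315765380859375
118 [558.74059531 297.67790952] 34.96156311035156
121 [559.58561128 298.01621185] 37.330039978027344
125 [560.6367811  298.57451978] 37.80409622192383
130 [561.50418025 299.28120363] 37.822750091552734
79 [510.0204993  103.01693157] 34.231666564941406
82 [510.51434133 103.32946915] 35.05768966674805
85 [510.92713822 103.99014754] 36.15911102294922
88 [511.60987619 104.46796631] 37.240638732910156
```

Run:
```python
from rim import *
d=np.load("pics/wo2.npz"); W=dict(K=d["K"],T=d["T"]); im=cv2.imread("pics/wo2.png")
X,Y=559,298.5
P=lambda x,y,z:proj([[x,y,z]],W)[0].round(1)
for n,z,r in[("rim o",118,34),("rim i",118,31),("mflange",87,39),("L rim",84,39.5),("Lflange",53,44.5)]: print(n,"far",P(X+r,Y,z),"left",P(X,Y+r,z),"right",P(X,Y-r,z),"near",P(X-r,Y,z))
g=im.mean(2)
e=lambda a,o:[(i+o+.5,int(a[i+1]-a[i])) for i in range(len(a)-1) if abs(a[i+1]-a[i])>18]
print("col",e(g[130:300,318:326].mean(1),130))
v=int(P(X,Y,118)[1]); print("row",v,e(g[v-1:v+2,230:420].mean(0),230))
```

```text
rim o far [322.4 182.4] left [271.3 233.6] right [373.6 233.5] near [322.6 281.4]
rim i far [322.4 187.1] left [275.9 233.6] right [369.1 233.5] near [322.6 277.3]
mflange far [322.5 169.7] left [269.9 222.9] right [375.2 222.8] near [322.6 272.4]
L rim far [322.5 168.6] left [269.8 222. ] right [375.4 221.9] near [322.7 271.6]
Lflange far [322.6 158.4] left [268.6 213.4] right [376.6 213.3] near [322.7 264.4]
col [(158.5, -22), (159.5, 21), (164.5, -41), (165.5, -56), (168.5, 45), (169.5, 59), (170.5, 24), (175.5, -28), (176.5, -63), (177.5, -29), (181.5, 61), (182.5, 58), (184.5, -28), (185.5, -35), (186.5, -47), (192.5, 18), (193.5, 31), (194.5, 24), (195.5, 31), (236.5, -50), (237.5, -23), (279.5, 63), (280.5, 54)]
row 233 [(270.5, -21), (274.5, -45), (275.5, -50), (335.5, -23), (336.5, -20), (367.5, 41), (368.5, 42), (371.5, -22), (373.5, 30), (374.5, 23)]
```

```bash
python3 -m handwheel '[[[0.4,4,0],[0,0,0]],[[0.8,9,0],[0,0,0]],[[1,14,0],[0,0,0]],[[1.2,19,0],[0,0,0]],[[1.4,24,0],[0,0,0]],[[1.6,29,0],[0,0,0]],[[1.8,34,0],[0,0,0]],[[2,39,0],[0,0,0]],[[2,42,0],[0,0,0]],[[2,42.6,0],[0,0,0]]]'; python3 -m handwheel '[[[0,0,0],[0,0,0]],[[0,0,0],[0,0,0]]]'; python3 w.py ws;  python3 - <<'E'
from rim import *
d=np.load("pics/ws.npz"); W=dict(K=d["K"],T=d["T"]); im=cv2.imread("pics/ws.png")
print(rimfit(im,W,*B["small"]))
X,Y=579,-127.5
P=lambda x,y,z:proj([[x,y,z]],W)[0].round(1)
for n,z,r in[("rim o",80,28.5),("rim i",80,25.5),("flange",49,33.5)]: print(n,"far",P(X+r,Y,z),"left",P(X,Y+r,z),"right",P(X,Y-r,z),"near",P(X-r,Y,z))
g=im.mean(2)
e=lambda a,o:[(i+o+.5,int(a[i+1]-a[i])) for i in range(len(a)-1) if abs(a[i+1]-a[i])>18]
print("col",e(g[130:300,318:326].mean(1),130))
v=int(P(X,Y,80)[1]); print("row",v,e(g[v-1:v+2,230:420].mean(0),230))
E
```

```text
t: 10.05
ee_pos: [578.4, -130.0, 239.5]
eef_rot: [-0.0, 1.0, -0.002, -0.002]
force: [-0.3, 0.4, -1.0]
finger_gap: 85.0
finger_force: 0.0
t: 10.25
ee_pos: [579.2, -125.9, 240.7]
eef_rot: [-0.001, 1.0, 0.0, -0.001]
force: [-0.5, 0.2, 0.6]
finger_gap: 85.6
finger_force: 0.0
10.25 [ 579.2 -125.9  240.7] [-6.e-04  1.e+00  3.e-04 -9.e-04] [ 646.2 -127.   370.1]
(array([ 580.29863637, -126.71665939]), np.float64(38.60762023925781))
rim o far [324.6 182.8] left [286.9 220.5] right [362.3 220.5] near [324.5 256.4]
rim i far [324.6 186.8] left [290.8 220.5] right [358.3 220.5] near [324.5 252.7]
flange far [324.5 171.5] left [284.2 212.1] right [364.8 212.1] near [324.5 250.5]
col [(176.5, -50), (177.5, -51), (180.5, 21), (181.5, 65), (182.5, 50), (184.5, -39), (185.5, -57), (186.5, -29), (192.5, 30), (193.5, 22), (194.5, 27), (220.5, -52), (221.5, -24), (250.5, 49), (251.5, 63), (253.5, -52), (260.5, -24), (271.5, 35)]
row 220 [(231.5, -25), (232.5, 28), (233.5, 88), (234.5, 48), (284.5, -29), (288.5, -36), (289.5, -50), (290.5, -33), (356.5, 54), (357.5, 29), (359.5, -28), (360.5, -38), (362.5, 18), (363.5, 26), (364.5, 29), (365.5, 37)]
```

```bash
python3 -m handwheel '[[[0,-0.05,4],[0,0,0]],[[0,-0.05,8],[0,0,0]],[[0,-0.05,12],[0,0,0]],[[0,-0.05,15],[0,0,0]],[[0,-0.05,16.5],[0,0,0]],[[0,-0.05,17.2],[0,0,0]],[[0,-0.05,17.2],[0,0,0]]]' 
python3 -m handwheel '[[[0,0,0],[0,0,0]],[[0,0,0],[0,0,0]],[[0,0,0],[0,0,0]],[[0,0,0],[0,0,0]],[[0,0,0],[0,0,0]],[[0,0,0],[0,0,0]],[[0,0,0],[0,0,0]],[[0,0,0],[0,0,0]],[[0,0,0],[0,0,0]]]' -0.1 40
```

```text
t: 11.0
ee_pos: [579.8, -125.9, 69.9]
eef_rot: [-0.0, 1.0, 0.0, -0.0]
force: [0.3, 0.5, 0.6]
finger_gap: 85.4
finger_force: 0.0
t: 11.9
ee_pos: [581.3, -126.8, 72.5]
eef_rot: [0.0, 1.0, -0.0, 0.002]
force: [-1.0, 1.6, 6.4]
finger_gap: 56.3
finger_force: 42.6
```

```bash
python3 -m handwheel '[[[0,0,-0.3],[0,0,0]],[[0,0,-1],[0,0,0]],[[0,0,-2.5],[0,0,0]],[[0,0,-5],[0,0,0]],[[0,0,-8],[0,0,0]],[[0,0,-11],[0,0,0]],[[0,0,-14],[0,0,0]],[[0,0,-17],[0,0,0]],[[0,0,-18.5],[0,0,0]],[[0,0,-19],[0,0,0]]]' 
python3 -m handwheel '[[[0,-1,0],[0,0,0]],[[-0.2,-3,0],[0,0,0]],[[-0.5,-7,0],[0,0,0]],[[-0.8,-11,0],[0,0,0]],[[-1,-15,0],[0,0,0]],[[-1.2,-19,0],[0,0,0]],[[-1.4,-23,0],[0,0,0]],[[-1.6,-27,0],[0,0,0]],[[-1.8,-31,0],[0,0,0]],[[-2,-35,0],[0,0,0]]]'
python3 -m handwheel '[[[0,-3,0],[0,0,0]],[[0,-5.5,0],[0,0,0]],[[0,-7,0],[0,0,0]],[[0,-7.5,0],[0,0,0]],[[0,-7.5,0],[0,0,0]],[[0,-7.5,0],[0,0,0]]]'
python3 w.py wp
python3 - <<'E'
from rim import *
d=np.load("pics/wp.npz"); W=dict(K=d["K"],T=d["T"]); im=cv2.imread("pics/wp.png")
X,Y=559.3,299.2
P=lambda x,y,z:proj([[x,y,z]],W)[0].round(1)
for n,z,r in[("M rim o",118,34),("M rim i",118,31),("Mflange",87,39),("Lflange",53,44.5),("S rim o",268,28.5),("S rim i",268,25.5),("Sflange",237,33.5)]: print(n,"far",P(X+r,Y,z),"left",P(X,Y+r,z),"right",P(X,Y-r,z))
print(P(X+1,Y,268+80-80)[1]-P(X,Y,268)[1])
g=im.mean(2)
e=lambda a,o:[(i+o+.5,int(a[i+1]-a[i])) for i in range(len(a)-1) if abs(a[i+1]-a[i])>18]
print("col",e(g[120:300,318:326].mean(1),120))
for v in(200,300): print("row",v,e(g[v-1:v+2,200:440].mean(0),200))
E
```

```text
t: 12.9
ee_pos: [580.4, -126.8, 262.9]
eef_rot: [0.001, 1.0, -0.0, 0.002]
force: [0.2, 1.1, -2.2]
finger_gap: 56.2
finger_force: 43.0
t: 13.9
ee_pos: [557.9, 225.4, 256.9]
eef_rot: [0.001, 1.0, 0.0, -0.002]
force: [0.1, 0.1, -1.4]
finger_gap: 56.0
finger_force: 43.0
t: 14.5
ee_pos: [559.7, 297.6, 259.3]
eef_rot: [0.0, 1.0, -0.001, -0.0]
force: [0.2, -0.2, -1.6]
finger_gap: 56.2
finger_force: 43.1
14.5 [559.7 297.6 259.3] [ 4.e-04  1.e+00 -5.e-04 -4.e-04] [626.5 296.6 388.9]
M rim o far [319.4 178.9] left [271.6 227.2] right [367.6 227. ]
M rim i far [319.4 183.3] left [275.8 227.2] right [363.4 227. ]
Mflange far [319.7 167.3] left [270.2 217.7] right [369.7 217.5]
Lflange far [320.  156.8] left [269.  209.1] right [371.5 208.9]
S rim o far [315.3 253.4] left [232.3 333.2] right [399.4 332.8]
S rim i far [315.3 262.2] left [241.1 333.2] right [390.6 332.9]
Sflange far [316.7 217.3] left [236.8 296. ] right [397.5 295.7]
-2.6000000000000227
col [(163.5, -74), (164.5, -43), (166.5, 51), (167.5, 57), (173.5, -43), (174.5, -60), (175.5, -21), (178.5, 60), (179.5, 60), (181.5, -25), (182.5, -45), (183.5, -45), (189.5, 22), (190.5, 35), (191.5, 23), (192.5, 27), (218.5, -31), (220.5, 46), (231.5, -49), (232.5, -48), (255.5, 59), (256.5, 52), (273.5, -61), (274.5, -34)]
row 200 [(283.5, -30), (284.5, -39), (285.5, -35), (286.5, -19), (306.5, 18), (307.5, 41), (308.5, 25), (309.5, 18), (345.5, -37), (346.5, -46), (347.5, -18), (353.5, 20), (354.5, 38), (355.5, 36), (358.5, -24), (359.5, -30), (361.5, 35), (365.5, -23), (366.5, -46), (368.5, 52), (370.5, -26), (372.5, 58)]
row 300 [(211.5, -18), (212.5, -27), (213.5, -41), (214.5, -32), (220.5, 23), (235.5, -35), (236.5, -30), (237.5, -19), (247.5, 52), (248.5, 58), (249.5, 51), (250.5, 25), (257.5, -33), (258.5, -46), (259.5, -30), (399.5, -32), (400.5, -33), (410.5, 18), (411.5, 27), (412.5, 23), (434.5, 25), (435.5, 19)]
```

View pics/wp.png

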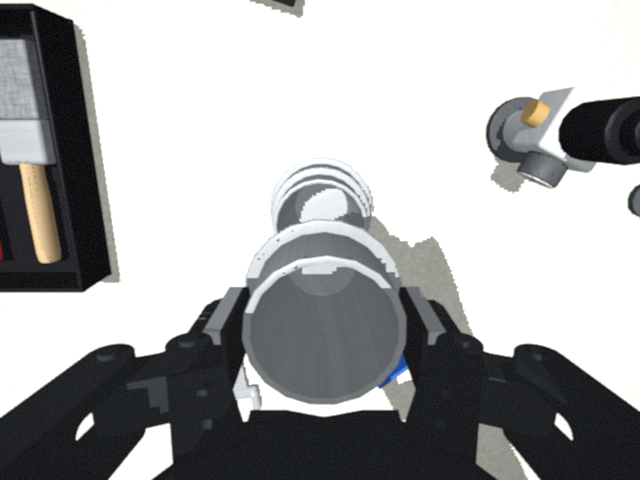

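The held small rim is centred at u≈325 and the nest at u≈320, so I need about 2 mm more in +y. Fore-aft is right. Lowering.

```bash
python3 -m handwheel '[[[0,-0.2,0.5],[0,0,0]],[[0,-0.2,2],[0,0,0]],[[0,-0.2,4],[0,0,0]],[[0,-0.2,6],[0,0,0]],[[0,-0.2,7.5],[0,0,0]],[[0,-0.2,8.7],[0,0,0]],[[0,-0.2,9.5],[0,0,0]],[[0,-0.2,10],[0,0,0]],[[0,-0.2,10.3],[0,0,0]],[[0,-0.2,10.3],[0,0,0]]]' 
python3 -m handwheel '[[[0,0,0.2],[0,0,0]],[[0,0,0.4],[0,0,0]],[[0,0,0.6],[0,0,0]],[[0,0,0.8],[0,0,0]],[[0,0,0.8],[0,0,0]]]'
```

```text
t: 15.55
ee_pos: [559.8, 300.6, 157.0]
eef_rot: [-0.0, 1.0, -0.0, 0.0]
force: [-0.4, -0.8, -2.3]
finger_gap: 56.5
finger_force: 43.1
t: 16.05
ee_pos: [559.5, 300.4, 148.4]
eef_rot: [0.0, 1.0, -0.0, -0.0]
force: [0.2, 0.1, -2.1]
finger_gap: 56.5
finger_force: 43.1
```

Expected home is TCP z≈144.5; no contact yet.

```bash
python3 -m handwheel '[[[0,0,0.1],[0,0,0]],[[0,0,0.2],[0,0,0]],[[0,0,0.2],[0,0,0]]]';  python3 -m handwheel '[[[0,0,0.1],[0,0,0]],[[0,0,0.2],[0,0,0]],[[0,0,0.2],[0,0,0]]]'
```

```text
t: 16.35
ee_pos: [559.6, 300.5, 146.7]
eef_rot: [0.0, 1.0, -0.0, -0.0]
force: [0.7, 0.1, -2.3]
finger_gap: 56.3
finger_force: 43.1
t: 16.65
ee_pos: [559.8, 300.5, 145.0]
eef_rot: [-0.0, 1.0, -0.0, 0.0]
force: [0.5, -0.5, -1.8]
finger_gap: 56.1
finger_force: 43.1
```

```bash
python3 -m handwheel '[[[0,0,0.1],[0,0,0]],[[0,0,0.1],[0,0,0]]]';  python3 -m handwheel '[[[0,0,0.1],[0,0,0]],[[0,0,0.1],[0,0,0]]]';  python3 -m handwheel '[[[0,0,0.1],[0,0,0]],[[0,0,0.1],[0,0,0]]]'
```

```text
t: 16.85
ee_pos: [560.0, 300.5, 144.8]
eef_rot: [-0.0, 1.0, -0.0, 0.0]
force: [-1.1, -1.5, 3.6]
finger_gap: 56.4
finger_force: 43.5
t: 17.05
ee_pos: [560.4, 300.5, 144.7]
eef_rot: [-0.0, 1.0, -0.0, 0.001]
force: [-1.9, -1.6, 7.0]
finger_gap: 56.1
finger_force: 43.7
t: 17.25
ee_pos: [560.8, 300.5, 144.7]
eef_rot: [0.0, 1.0, -0.0, 0.001]
force: [-3.4, -2.6, 10.8]
finger_gap: 56.1
finger_force: 44.0
```

Seated at the expected height. Unload, release, retreat, then measure.

```bash
python3 -m handwheel '[[[0,0,-0.1],[0,0,0]],[[0,0,-0.15],[0,0,0]]]'; python3 -m handwheel '[[[0,0,0],[0,0,0]],[[0,0,0],[0,0,0]],[[0,0,0],[0,0,0]],[[0,0,0],[0,0,0]],[[0,0,0],[0,0,0]]]' 1; python3 -m handwheel '[[[0,0,-1],[0,0,0]],[[0,0,-3],[0,0,0]],[[0,0,-6],[0,0,0]],[[0,0,-9],[0,0,0]],[[0,0,-11],[0,0,0]],[[0,0,-12],[0,0,0]],[[0,0,-12],[0,0,0]],[[0,0,-12],[0,0,0]]]'; python3 w.py wq
python3 - <<'E'
from rim import *
d=np.load("pics/wq.npz"); W=dict(K=d["K"],T=d["T"]); im=cv2.imread("pics/wq.png")
X,Y=559.3,299.2
P=lambda x,y,z:proj([[x,y,z]],W)[0].round(1)
for n,z,r in[("S rim o",152,28.5),("S rim i",152,25.5),("Sflange",121,33.5),("M rim o",118,34),("Mflange",87,39),("Lflange",53,44.5)]: print(n,"far",P(X+r,Y,z),"left",P(X,Y+r,z),"right",P(X,Y-r,z),"near",P(X-r,Y,z))
g=im.mean(2); v,u=int(P(X,Y,152)[1]),int(P(X,Y,152)[0])
e=lambda a,o:[(i+o+.5,int(a[i+1]-a[i])) for i in range(len(a)-1) if abs(a[i+1]-a[i])>18]
print("col",u,e(g[120:300,u-4:u+4].mean(1),120))
print("row",v,e(g[v-1:v+2,230:420].mean(0),230))
E
```

```text
t: 17.45
ee_pos: [560.2, 300.5, 144.8]
eef_rot: [-0.0, 1.0, -0.0, 0.001]
force: [-2.3, -1.2, 4.7]
finger_gap: 56.2
finger_force: 43.6
t: 17.95
ee_pos: [559.6, 300.5, 143.0]
eef_rot: [0.0, 1.0, -0.0, -0.0]
force: [0.1, 0.6, -0.2]
finger_gap: 85.2
finger_force: 0.0
t: 18.75
ee_pos: [559.3, 300.3, 262.4]
eef_rot: [0.0, 1.0, -0.0, -0.001]
force: [-0.1, -0.9, 0.7]
finger_gap: 85.1
finger_force: 0.0
18.75 [559.3 300.3 262.4] [ 3.e-04  1.e+00 -1.e-04 -6.e-04] [626.2 299.4 391.9]
S rim o far [323.6 193.5] left [278.5 238.3] right [368.7 238.2] near [323.6 280.4]
S rim i far [323.6 198.3] left [283.3 238.3] right [363.9 238.2] near [323.6 276.1]
Sflange far [323.5 179.1] left [276.3 226.5] right [370.8 226.4] near [323.6 271. ]
M rim o far [323.5 177.8] left [276.  225.5] right [371.1 225.4] near [323.6 270.2]
Mflange far [323.5 166.3] left [274.2 216.2] right [372.8 216.1] near [323.6 262.8]
Lflange far [323.4 156. ] left [272.6 207.9] right [374.3 207.8] near [323.5 256.2]
col 323 [(156.5, -19), (157.5, 19), (162.5, -61), (163.5, -44), (165.5, 43), (166.5, 59), (167.5, 27), (172.5, -48), (173.5, -53), (176.5, 24), (177.5, 61), (178.5, 35), (180.5, 23), (186.5, -44), (187.5, -53), (193.5, 54), (194.5, 66), (196.5, -22), (197.5, -32), (198.5, -54), (199.5, -28), (204.5, 21), (205.5, 39), (235.5, -53), (236.5, -28), (275.5, 49), (276.5, 45), (277.5, -58), (278.5, -22), (279.5, 70), (280.5, 49)]
row 238 [(276.5, -19), (277.5, -20), (281.5, -44), (282.5, -53), (361.5, 26), (362.5, 53), (363.5, 22), (366.5, -30), (396.5, 26), (397.5, 23), (398.5, 35), (399.5, 19), (402.5, -26), (403.5, -34), (404.5, -27), (405.5, -19), (409.5, 23), (410.5, 24), (411.5, 33)]
```

Everything is home, with all edges within about 1 px of prediction. Now the float.

```bash
python3 -m handwheel '[[[-0.5,4,0],[0,0,0]],[[-1.2,9,0],[0,0,0]],[[-2,14,0],[0,0,0]],[[-2.8,19,0],[0,0,0]],[[-3.5,24,0],[0,0,0]],[[-4.2,29,0],[0,0,0]],[[-5,34,0],[0,0,0]],[[-5.8,39,0],[0,0,0]],[[-6.5,44,0],[0,0,0]],[[-7.2,49,0],[0,0,0]]]' -0.2 30; python3 -m handwheel '[[[-0.8,5,0],[0,0,0]],[[-1.5,9,0],[0,0,0]],[[-1.8,10.7,0],[0,0,0]],[[-1.8,10.7,0],[0,0,0]],[[-1.8,10.7,0],[0,0,0]],[[-1.8,10.7,0],[0,0,0]]]'
python3 w.py wf
python3 - <<'E'
from rim import *
d=np.load("pics/wf.npz"); W=dict(K=d["K"],T=d["T"]); im=cv2.imread("pics/wf.png")
P=lambda x,y,z:proj([[x,y,z]],W)[0].round(1)
print("tip pred",P(469.5,-297,125),"ball",P(469.5,-297,21),"dish",P(468.5,-294.6,14))
u,v=P(469.5,-297,125).astype(int)
cv2.imwrite("pics/wfc.png",cv2.resize(im[v-110:v+70,u-100:u+100],None,fx=4,fy=4,interpolation=cv2.INTER_CUBIC)[:600]); print(u-100,v-110)
# also the top camera, now that the arm may hide it: gradient circle search in first pictures
def circ(img,c,x0,z,r,w=10):
    g=cv2.cvtColor(img,cv2.COLOR_BGR2GRAY).astype(np.float32); g=cv2.GaussianBlur(g,(0,0),.8)
    m=np.hypot(cv2.Sobel(g,5,1,0),cv2.Sobel(g,5,0,1)); a=np.linspace(0,2*np.pi,120)
    def f(x,y):
        q=proj(np.c_[x+r*np.cos(a),y+r*np.sin(a),z+0*a],c).astype(np.float32); return np.clip(cv2.remap(m,q[:,0],q[:,1],1),0,60).mean()
    return max((f(x0[0]+i/2,x0[1]+j/2),x0[0]+i/2,x0[1]+j/2) for i in range(-2*w,2*w+1) for j in range(-2*w,2*w+1))
print("tip",circ(im,W,[469.5,-297],125,6),"dish",circ(im,W,[468.5,-295],14,31))
for n in("top","scene"):
    i0=cv2.imread(f"pics/{n}0.png"); print(n,circ(i0,C[n],[469.5,-297],125,6),circ(i0,C[n],[468.5,-295],14,31))
E
```

```text
t: 19.8
ee_pos: [486.9, -186.1, 261.6]
eef_rot: [-0.001, 1.0, -0.0, -0.001]
force: [0.5, 0.5, -0.4]
finger_gap: 34.1
finger_force: 0.0
t: 20.4
ee_pos: [470.5, -290.1, 262.8]
eef_rot: [-0.001, 1.0, 0.001, -0.0]
force: [0.1, -0.7, 0.1]
finger_gap: 34.1
finger_force: 0.0
20.4 [ 470.5 -290.1  262.8] [-5.e-04  1.e+00  7.e-04 -3.e-04] [ 537.3 -291.1  392.3]
tip pred [332.1 229.2] ball [329.9 202.4] dish [327.3 202.2]
232 119
tip (np.float32(60.0), 471.5, -298.0) dish (np.float32(58.04431), 468.5, -297.0)
top (np.float32(60.0), 472.0, -295.0) (np.float32(59.304623), 468.5, -297.5)
scene (np.float32(60.0), 473.0, -297.5) (np.float32(58.02089), 472.0, -300.0)
```

Run:
```python
from rim import *
d=np.load("pics/wf.npz"); W=dict(K=d["K"],T=d["T"])
def circ(img,c,x0,z,r,w=8):
    g=cv2.cvtColor(img,cv2.COLOR_BGR2GRAY).astype(np.float32); g=cv2.GaussianBlur(g,(0,0),.8)
    m=np.hypot(cv2.Sobel(g,5,1,0),cv2.Sobel(g,5,0,1)); a=np.linspace(0,2*np.pi,120)
    def f(x,y):
        q=proj(np.c_[x+r*np.cos(a),y+r*np.sin(a),z+0*a],c).astype(np.float32); return np.log(1+cv2.remap(m,q[:,0],q[:,1],1)).mean()
    L=sorted(((round(float(f(x0[0]+i/2,x0[1]+j/2)),2),x0[0]+i/2,x0[1]+j/2) for i in range(-2*w,2*w+1) for j in range(-2*w,2*w+1)),reverse=True)
    return L[0],L[6]
for n,f,c in [("wrist","wf",W),("top","top0",C["top"]),("scene","scene0",C["scene"])]:
    i0=cv2.imread(f"pics/{f}.png"); print(n,"tip",circ(i0,c,[470,-297],125,6),"dish",circ(i0,c,[469,-297],14,31))
im=cv2.imread("pics/wf.png").mean(2)
e=lambda a,o:[(i+o+.5,int(a[i+1]-a[i])) for i in range(len(a)-1) if abs(a[i+1]-a[i])>20]
print("row229",e(im[228:231,290:370].mean(0),290),"col332",e(im[200:260,331:334].mean(1),200))
```

```text
wrist tip ((5.36, 470.5, -297.5), (5.23, 470.0, -297.5)) dish ((5.73, 470.0, -296.5), (5.67, 469.0, -296.5))
top tip ((4.62, 470.5, -295.5), (4.6, 471.0, -295.5)) dish ((5.49, 469.0, -293.5), (5.48, 468.5, -294.0))
scene tip ((4.77, 471.5, -298.5), (4.76, 471.0, -298.0)) dish ((5.06, 473.0, -300.0), (5.05, 472.5, -300.0))
row229 [(317.5, -27), (318.5, -27), (319.5, -24), (323.5, 34), (324.5, 51), (325.5, 24)] col332 [(219.5, 59), (220.5, 44), (235.5, 29), (239.5, -33), (240.5, -52)]
```

```bash
python3 -m handwheel '[[[0,0.7,2],[0,0,0]],[[0,0.7,5],[0,0,0]],[[0,0.7,8],[0,0,0]],[[0,0.7,11],[0,0,0]],[[0,0.7,13.5],[0,0,0]],[[0,0.7,15],[0,0,0]],[[0,0.7,15.6],[0,0,0]],[[0,0.7,15.8],[0,0,0]],[[0,0.7,15.8],[0,0,0]]]'; python3 -m handwheel '[[[0,0,0],[0,0,0]],[[0,0,0],[0,0,0]],[[0,0,0],[0,0,0]],[[0,0,0],[0,0,0]],[[0,0,0],[0,0,0]],[[0,0,0],[0,0,0]]]' -0.95 25
```

```text
t: 21.35
ee_pos: [471.0, -298.8, 106.5]
eef_rot: [0.001, 1.0, 0.0, 0.001]
force: [-0.6, -0.5, 0.2]
finger_gap: 34.2
finger_force: 0.0
t: 21.95
ee_pos: [471.0, -299.2, 106.7]
eef_rot: [0.001, 1.0, -0.0, 0.001]
force: [-0.5, -0.3, 5.6]
finger_gap: 11.5
finger_force: 26.8
```

```bash
python3 -m handwheel '[[[0,0,-0.3],[0,0,0]],[[0,0,-1],[0,0,0]],[[0,0,-2.5],[0,0,0]],[[0,0,-5],[0,0,0]],[[0,0,-8],[0,0,0]],[[0,0,-11],[0,0,0]],[[0,0,-14],[0,0,0]],[[0,0,-16.5],[0,0,0]],[[0,0,-17.5],[0,0,0]],[[0,0,-17.5],[0,0,0]]]'; python3 -m handwheel '[[[0.2,-1,0],[0,0,0]],[[0.6,-3.5,0],[0,0,0]],[[1.2,-7,0],[0,0,0]],[[1.8,-11,0],[0,0,0]],[[2.4,-15,0],[0,0,0]],[[3,-19,0],[0,0,0]],[[3.6,-23,0],[0,0,0]],[[4.2,-27,0],[0,0,0]],[[4.8,-31,0],[0,0,0]],[[5.4,-35,0],[0,0,0]]]';  python3 -m handwheel '[[[0.6,-4,0],[0,0,0]],[[1.2,-8,0],[0,0,0]],[[1.8,-12,0],[0,0,0]],[[2.4,-16,0],[0,0,0]],[[3,-20,0],[0,0,0]],[[3.3,-22.5,0],[0,0,0]],[[3.4,-24,0],[0,0,0]],[[3.4,-24.5,0],[0,0,0]],[[3.4,-24.5,0],[0,0,0]],[[3.4,-24.5,0],[0,0,0]]]'; python3 -m handwheel '[[[0,0,0],[0,0,0]],[[0,0,0],[0,0,0]],[[0,0,0],[0,0,0]]]'; python3 w.py wg
```

```text
t: 22.95
ee_pos: [470.9, -299.0, 282.8]
eef_rot: [0.001, 1.0, -0.0, 0.002]
force: [-0.5, 0.4, -1.4]
finger_gap: 11.1
finger_force: 26.2
t: 23.95
ee_pos: [523.0, 53.7, 277.8]
eef_rot: [-0.0, 1.0, 0.0, -0.002]
force: [0.8, -0.5, -0.6]
finger_gap: 10.9
finger_force: 26.2
t: 24.95
ee_pos: [558.2, 295.4, 280.0]
eef_rot: [0.0, 1.0, -0.001, -0.0]
force: [0.5, -0.7, -0.3]
finger_gap: 11.2
finger_force: 26.3
t: 25.25
ee_pos: [558.5, 295.8, 280.6]
eef_rot: [-0.0, 1.0, -0.001, 0.0]
force: [0.3, 0.0, -1.2]
finger_gap: 11.0
finger_force: 26.3
25.25 [558.5 295.8 280.6] [-0.e+00  1.e+00 -6.e-04  2.e-04] [625.2 294.7 410.2]
```

```bash
python3 -m handwheel '[[[0.1,-0.45,0],[0,0,0]],[[0.1,-0.45,0],[0,0,0]],[[0.1,-0.45,0],[0,0,0]],[[0.1,-0.45,0],[0,0,0]]]'; python3 w.py wh
python3 - <<'E'
from rim import *
d=np.load("pics/wh.npz"); W=dict(K=d["K"],T=d["T"]); im=cv2.imread("pics/wh.png")
P=lambda x,y,z:proj([[x,y,z]],W)[0].round(1)
print("nest",P(559.1,300.2,152),"ball pred",P(558.8,300.2,195),"stem",P(558.8,300.2,215))
c=cv2.resize(im[150:350,230:430],None,fx=3,fy=3,interpolation=cv2.INTER_CUBIC)
for k in range(0,200,20): cv2.putText(c,str(230+k),(3*k,10),0,.35,(0,0,255)); cv2.putText(c,str(150+k),(0,3*k+5),0,.35,(0,0,255)); cv2.line(c,(3*k,0),(3*k,600),(90,160,90),1); cv2.line(c,(0,3*k),(600,3*k),(90,160,90),1)
cv2.imwrite("pics/whc.png",c)
E
```

```text
t: 25.7
ee_pos: [559.4, 301.0, 280.2]
eef_rot: [0.0, 1.0, -0.0, -0.0]
force: [-1.0, -0.8, -0.4]
finger_gap: 11.2
finger_force: 26.3
25.7 [559.4 301.  280.2] [ 1.e-04  1.e+00 -0.e+00 -1.e-04] [626.1 300.  409.8]
nest [323.2 231.7] ball pred [323.2 251.1] stem [323.1 262.6]
```

View pics/whc.png

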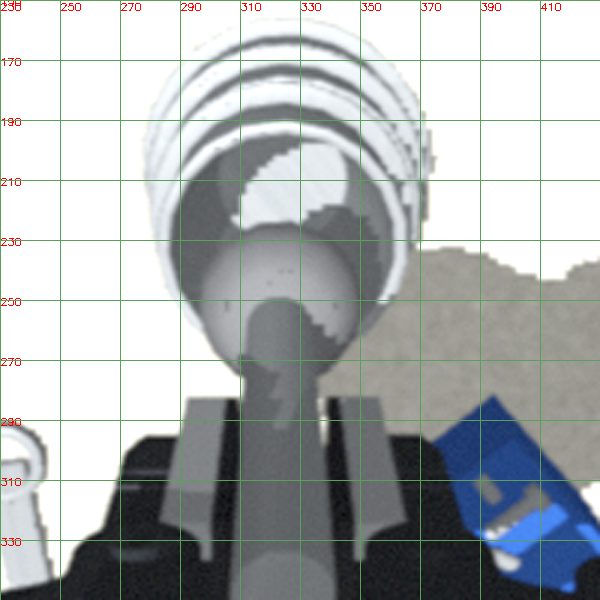

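The ball is at u≈297–348 (centre ≈322.5, v≈250) and the small rim centre is near u≈324, so it is aligned within about 1 mm. I'll check the rim edges numerically.

Run:
```python
from rim import *
d=np.load("pics/wh.npz"); W=dict(K=d["K"],T=d["T"]); im=cv2.imread("pics/wh.png").mean(2)
P=lambda x,y,z:proj([[x,y,z]],W)[0].round(1)
X,Y=559.1,300.2
e=lambda a,o:[(i+o+.5,int(a[i+1]-a[i])) for i in range(len(a)-1) if abs(a[i+1]-a[i])>15]
a=np.linspace(0,2*np.pi,3000); 
for v in (205,215):
    for r in (28.5,25.5):
        q=proj(np.c_[X+r*np.cos(a),Y+r*np.sin(a),152+0*a],W); s=q[np.abs(q[:,1]-v)<.3][:,0]; print(v,r,s.min().round(1),s.max().round(1))
    print(e(im[v-1:v+2,270:380].mean(0),270))
print("far",P(X+28.5,Y,152),P(X+25.5,Y,152),e(im[180:205,318:328].mean(1),180))
print("ball row 245",e(im[244:247,288:360].mean(0),288))
```

```text
205 28.5 290.1 356.3
205 25.5 296.2 350.1
[(277.5, -18), (288.5, -23), (289.5, -29), (291.5, 33), (292.5, 24), (295.5, -25), (296.5, -36), (297.5, -37), (298.5, -27), (315.5, 24), (318.5, 31), (319.5, 16), (343.5, -22), (344.5, -45), (345.5, -35), (348.5, 16), (349.5, 29), (350.5, 30), (351.5, 20), (354.5, -23), (355.5, -36), (356.5, -16), (357.5, 19), (358.5, 45), (359.5, 17), (366.5, -31), (367.5, -21), (368.5, 38), (374.5, 58)]
215 28.5 284.1 362.3
215 25.5 289.1 357.3
[(278.5, -17), (288.5, -30), (289.5, -51), (290.5, -46), (291.5, -16), (308.5, 17), (309.5, 47), (310.5, 27), (311.5, 16), (343.5, -27), (344.5, -41), (345.5, -19), (356.5, 29), (357.5, 47), (358.5, 22), (360.5, -16), (361.5, -41), (362.5, -17), (363.5, 51), (364.5, 24), (368.5, -23), (369.5, -40), (371.5, 41), (372.5, 68)]
far [323.2 189.7] [323.2 194.3] [(183.5, -51), (184.5, -53), (189.5, 57), (190.5, 63), (192.5, -20), (193.5, -43), (194.5, -52), (195.5, -20), (200.5, 22), (201.5, 33)]
ball row 245 [(288.5, -49), (289.5, -46), (356.5, 21), (357.5, 45), (358.5, 43)]
```

```bash
python3 -m handwheel '[[[0,0.05,0.5],[0,0,0]],[[0,0.05,2],[0,0,0]],[[0,0.05,4],[0,0,0]],[[0,0.05,5.5],[0,0,0]],[[0,0.05,7],[0,0,0]],[[0,0.05,8],[0,0,0]],[[0,0.05,8.5],[0,0,0]],[[0,0.05,8.8],[0,0,0]],[[0,0.05,8.8],[0,0,0]]]'; python3 -m handwheel '[[[0,0,0.2],[0,0,0]],[[0,0,0.4],[0,0,0]],[[0,0,0.6],[0,0,0]],[[0,0,0.8],[0,0,0]],[[0,0,0.9],[0,0,0]],[[0,0,0.9],[0,0,0]]]'
```

```text
t: 26.65
ee_pos: [559.6, 300.5, 192.4]
eef_rot: [-0.0, 1.0, -0.0, 0.0]
force: [-0.2, -0.0, -1.0]
finger_gap: 10.7
finger_force: 26.3
t: 27.25
ee_pos: [559.2, 300.4, 183.0]
eef_rot: [0.0, 1.0, -0.0, -0.0]
force: [-0.6, 0.1, 0.0]
finger_gap: 11.1
finger_force: 26.3
```

```bash
python3 -m handwheel '[[[0,0,0.1],[0,0,0]],[[0,0,0.2],[0,0,0]],[[0,0,0.3],[0,0,0]],[[0,0,0.3],[0,0,0]]]'; python3 -m handwheel '[[[0,0,0.1],[0,0,0]],[[0,0,0.1],[0,0,0]]]'; python3 -m handwheel '[[[0,0,0.1],[0,0,0]],[[0,0,0.1],[0,0,0]]]'
```

```text
t: 27.65
ee_pos: [559.3, 300.3, 180.1]
eef_rot: [0.0, 1.0, -0.0, -0.0]
force: [-0.1, 0.4, -0.3]
finger_gap: 11.2
finger_force: 26.3
t: 27.85
ee_pos: [559.3, 300.4, 179.2]
eef_rot: [0.0, 1.0, -0.0, -0.0]
force: [0.5, -0.0, -0.8]
finger_gap: 10.9
finger_force: 26.3
t: 28.05
ee_pos: [559.3, 300.4, 178.2]
eef_rot: [0.0, 1.0, -0.0, -0.0]
force: [0.5, -0.1, -0.1]
finger_gap: 10.8
finger_force: 26.3
```

```bash
python3 -m handwheel '[[[0,0,0.05],[0,0,0]],[[0,0,0.05],[0,0,0]]]'; python3 -m handwheel '[[[0,0,0.05],[0,0,0]],[[0,0,0.05],[0,0,0]]]'; python3 -m handwheel '[[[0,0,0.05],[0,0,0]],[[0,0,0.05],[0,0,0]]]'; python3 -m handwheel '[[[0,0,0.05],[0,0,0]],[[0,0,0.05],[0,0,0]]]'
```

```text
t: 28.25
ee_pos: [559.4, 300.4, 177.8]
eef_rot: [-0.0, 1.0, -0.0, 0.0]
force: [-0.3, 0.1, -0.5]
finger_gap: 11.3
finger_force: 26.3
t: 28.45
ee_pos: [559.5, 300.5, 177.8]
eef_rot: [-0.0, 1.0, -0.0, 0.0]
force: [-0.5, -0.7, 1.9]
finger_gap: 11.2
finger_force: 26.4
t: 28.65
ee_pos: [559.7, 300.5, 177.7]
eef_rot: [-0.0, 1.0, -0.0, 0.0]
force: [-0.3, -0.4, 4.6]
finger_gap: 11.1
finger_force: 26.6
t: 28.85
ee_pos: [559.9, 300.6, 177.7]
eef_rot: [-0.0, 1.0, -0.0, 0.001]
force: [-1.0, -0.3, 6.3]
finger_gap: 11.0
finger_force: 26.8
```

The float is on the floor at the expected height. Unload, open and withdraw.

```bash
python3 -m handwheel '[[[0,0,-0.1],[0,0,0]],[[0,0,-0.15],[0,0,0]]]'; python3 -m handwheel '[[[0,0,0],[0,0,0]],[[0,0,0],[0,0,0]],[[0,0,0],[0,0,0]],[[0,0,0],[0,0,0]]]' -0.2;  python3 -m handwheel '[[[0,0,-1],[0,0,0]],[[0,0,-3],[0,0,0]],[[0,0,-6],[0,0,0]],[[0,0,-10],[0,0,0]],[[0,0,-13],[0,0,0]],[[0,0,-15],[0,0,0]],[[0,0,-15],[0,0,0]]]'; python3 -m handwheel '[[[0,4,0],[0,0,0]],[[0,8,0],[0,0,0]],[[0,12,0],[0,0,0]],[[0,16,0],[0,0,0]],[[0,20,0],[0,0,0]],[[0,24,0],[0,0,0]],[[0,28,0],[0,0,0]],[[0,32,0],[0,0,0]],[[0,33,0],[0,0,0]],[[0,33,0],[0,0,0]]]'
python3 - <<'E'
from rim import *
for n in("scene","top"):
    im=read_camera(n)[:,:,::-1].copy(); cv2.imwrite(f"pics/{n}9.png",im)
    c=C[n]; P=lambda x,y,z:proj([[x,y,z]],c)[0].round(1)
    i0=cv2.imread(f"pics/{n}0.png"); df=cv2.absdiff(im,i0).max(2)
    print(n,"tip pred",P(559.3,300.2,196),"stem@152",P(559.3,300.2,152),"large",rimfit(im,c,[559.3,300],84,36.5,39.5))
    m=cv2.morphologyEx((df>40).astype(np.uint8),cv2.MORPH_OPEN,np.ones((3,3)))
    k,l,s,ce=cv2.connectedComponentsWithStats(m); print([(s[i][:5].tolist()) for i in range(1,k) if s[i][4]>25])
E
```

```text
t: 29.05
ee_pos: [559.4, 300.5, 177.8]
eef_rot: [-0.0, 1.0, -0.0, 0.0]
force: [-0.8, 0.8, 0.6]
finger_gap: 11.5
finger_force: 26.4
t: 29.45
ee_pos: [559.2, 300.3, 177.4]
eef_rot: [0.0, 1.0, -0.0, -0.0]
force: [0.7, -0.2, 0.2]
finger_gap: 33.9
finger_force: 0.0
t: 30.15
ee_pos: [560.8, 301.0, 333.5]
eef_rot: [-0.002, 1.0, -0.0, 0.004]
force: [0.6, -0.5, 0.2]
finger_gap: 34.3
finger_force: 0.0
t: 31.15
ee_pos: [558.9, -30.8, 326.5]
eef_rot: [-0.0, 1.0, -0.001, -0.001]
force: [-0.3, 0.2, -0.0]
finger_gap: 34.1
finger_force: 0.0
scene tip pred [359.7 116.1] stem@152 [358.3 134.6] large (array([554.482348  , 304.01020428]), np.float64(14.112059593200684))
[[54, 17, 28, 47, 693], [273, 41, 24, 29, 441], [297, 60, 8, 11, 63], [256, 67, 47, 16, 360], [3, 76, 9, 9, 50], [243, 86, 52, 57, 1787], [96, 94, 60, 56, 2069], [341, 117, 31, 41, 572], [10, 125, 23, 21, 240], [106, 153, 39, 21, 503], [0, 161, 47, 40, 974], [119, 190, 32, 27, 486], [271, 195, 43, 50, 1510], [0, 202, 71, 61, 1843], [76, 219, 209, 114, 7986], [136, 311, 17, 35, 293], [148, 349, 12, 10, 71]]
top tip pred [169.8 228.8] stem@152 [177.6 233.6] large (array([562.92776515, 314.69596305]), np.float64(20.037296295166016))
[[327, 98, 198, 382, 54628], [167, 219, 14, 7, 69], [188, 219, 16, 16, 135], [162, 228, 7, 16, 78], [185, 232, 26, 28, 406], [171, 247, 13, 5, 43], [278, 246, 48, 51, 1594], [367, 246, 8, 7, 45], [498, 277, 6, 17, 70], [529, 279, 14, 9, 105], [335, 468, 57, 12, 530]]
```

Viewing allowance is used up, so I'll check the stem and rims numerically.

Run:
```python
from rim import *
print(observe()["t"])
def circ(img,c,x0,z,r,w=8):
    g=cv2.cvtColor(img,cv2.COLOR_BGR2GRAY).astype(np.float32); g=cv2.GaussianBlur(g,(0,0),.8)
    m=np.hypot(cv2.Sobel(g,5,1,0),cv2.Sobel(g,5,0,1)); a=np.linspace(0,2*np.pi,120)
    def f(x,y):
        q=proj(np.c_[x+r*np.cos(a),y+r*np.sin(a),z+0*a],c).astype(np.float32); return np.log(1+cv2.remap(m,q[:,0],q[:,1],1)).mean()
    return max((round(float(f(x0[0]+i/2,x0[1]+j/2)),2),x0[0]+i/2,x0[1]+j/2) for i in range(-2*w,2*w+1) for j in range(-2*w,2*w+1))
e=lambda a,o:[(i+o+.5,int(a[i+1]-a[i])) for i in range(len(a)-1) if abs(a[i+1]-a[i])>14]
for n in("scene","top"):
    im=cv2.imread(f"pics/{n}9.png"); print(n,"tip",circ(im,C[n],[559,300],196,6),"srim",rimfit(im,C[n],[559,300],152,25.5,28.5),circ(im,C[n],[559,300],152,28.5))
im=cv2.imread("pics/scene9.png").mean(2)
for v in range(112,136,3): print(v,e(im[v,340:382],340))
im=cv2.imread("pics/top9.png").mean(2); print(im[218:246:2,156:196:2].astype(int))
```

```text
31.25
scene tip (5.11, 560.5, 292.0) srim (array([556.92824266, 296.10238291]), np.float64(14.93829345703125)) (4.5, 561.0, 295.5)
top tip (5.51, 559.5, 300.5) srim (array([560.54616937, 301.25016557]), np.float64(39.37501525878906)) (4.93, 559.0, 299.5)
112 [(374.5, -46), (375.5, -51), (376.5, -18)]
115 [(371.5, -36), (372.5, -49), (373.5, -24)]
118 [(355.5, -41), (356.5, -31), (361.5, 41), (362.5, 16), (368.5, -38), (369.5, -40), (370.5, -30)]
121 [(355.5, -46), (356.5, -34), (360.5, 35), (361.5, 39), (365.5, -36), (366.5, -44), (367.5, -25), (380.5, 30)]
124 [(354.5, -19), (355.5, -46), (356.5, -27), (360.5, 44), (361.5, 21), (362.5, -20), (363.5, -38), (364.5, -39)]
127 [(354.5, -34), (355.5, -42), (356.5, -18), (361.5, -20), (362.5, -14)]
130 [(349.5, -14), (354.5, -18), (355.5, -16), (374.5, 18), (375.5, 17), (376.5, 17), (379.5, -17)]
133 [(345.5, -23), (346.5, -33), (367.5, 22), (369.5, -35), (370.5, -17)]
[[166 165 161 160 162 158 162 160 151 134 110  93 104 131 147 150 147 141
  135 151]
 [163 164 161 158 161 158 147 111  68  52  51  52  54  53  68 114 151 153
  149 142]
 [
[... 318 characters left out ...]
  53  53
  106  90]
 [159 161 160 132  49 101 156 161 153  50  48  52  48  54  54  56  57  59
   69 123]
 [158 161 161  92  47  59 100 110  67  50  49  51  50  51  86  90  83  71
   69 127]
 [157 164 154  88  49  51  49  49  51  46  48  54  52  50  59 100 101  84
   75 133]
 [162 158 150 101  47  49  50  53  51  52  51  49  55  49  49  56  99  92
   96 104]
 [159 161 155 145  54  45  47  51  52  50  53  59  51  51  51  48  56  88
  120  74]
 [162 160 159 147  66  47  52  46  46  51  44  69  94  71  54  53  47  70
  146  56]
 [156 158 164 159 132  55  49  50  51  53  44  56  87 100  94  50  52 134
   79  50]
 [156 155 159 163 147 107  52  50  49  49  48  47  73  83  87  59 104 107
   49  49]]
```

```bash
python3 -c "
from plant import *
print(sign_off())"
```

```text
the job is handed in; nothing more can be done
None
```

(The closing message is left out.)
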